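# Chock a bottle vase tight against the fence of a sloping carving board

### The job

The bisque vase has rolled down onto the two wooden stops of the sloping carving board and has to be fixed for carving. Lay the wooden wedge on the board between the stops and slide it, thin end first, under the middle of the vase's low side; with it roll the vase up the slope until it is firmly nipped between wedge and back fence, keep that push for a moment, then let go and leave it chocked there. Bisque cracks easily, so push firmly but never force or knock the vase, and leave the other things where they are.

Things in the scene. Friction and masses are not known exactly. Their poses are not given: they have to be found in the camera images.
- wedge_grip (a point): pine wedge (chock), loose, 0.13 kg, 130 x 44 x 40 mm high, flat on the table left or right of the board. From its blunt end a 44 x 40 block for 76 mm, then the top falls at 35 degrees to a toe 2.5 mm thick. This point: middle of the block part, 20 mm above the sole, 40 mm from the blunt end, 90 mm from the toe. x: along the wedge to the toe; y: across its width (pinch it so); z: up
- wedge_toe (a point): middle of the wedge's thin end (toe), on its sole; same axes as the wedge. Pressed home against vase and fence with about 15 N along the slope it stays put when released; pressing it down meanwhile by more than some 12 N spends that push on friction under the sole, lifting the block end levers the toe; the toe is then about 18 mm short of the point under the vase's axis. More than 25 N on the vase cracks it
- vase_center (a point): buff bisque vase, rigid, loose, about 0.8 kg, on its side across the slope on the two stops; round belly 90 mm thick, 160 long, 293 over all. Point on its axis mid-belly, 45 mm off the bed; y is its axis, x and z turn as it rolls. A push of about 4 to 10 N on the wedge rolls it uphill (friction, mass vary); at the fence it stops dead and the push rises steeply in under 1 mm
- bed (a point): fixed sloping plywood board: point on its top (bed), half-way between its stops. x: up the slope (8 degrees); y: across; z: square off the bed. Bed: x -150 (low end) to +205, y -185 to +185 mm, bare but for vase and fence (dark spots are flush holes). Stops: dowels 20 mm thick, 50 high at x = 0, y = -75 and +75 mm: 130 mm clear between. The vase starts at x = 55 mm
- fence_face (a point): back fence: fixed hardwood batten across the bed, about 50 mm high, 34 thick, two black star knobs on top; how far up the slope it is set varies. Point on its downhill face, mid-width, about 45 mm above the bed. x: uphill, square to the face; y: along the fence; z: square off the bed. Vase touching it: vase centre at x = -45 mm here
- offcut: bystander: plain rectangular off-cut of the same pine, 130 x 44 x 40 mm, no ramp, lying on the table on the other side of the board; origin at the middle of its underside
- tumbler: bystander: cream bisque cup, 76 mm wide, 95 mm high, standing on the table; origin at the middle of its underside
- prop: bystander: square kiln prop, 40 x 40 x 100 mm, standing on the table; origin at the middle of its underside
Mind the look-alikes: they are no part of the job. Leave any orange look-alike of the part that bears wedge_grip alone.

How it is judged:
By the outcome, as a careful person would: the job done as asked, in the order asked, and still so for the second after the job is handed in, with the robot touching nothing.
It also fails if it takes over 54 s, if anything falls off the work surface, if the arm or the gripper's body presses on something with over 40 N, if the wrist force passes 120 N, or if a joint passes its speed limit or range.

### The arm

A 7-joint arm with a two-finger parallel gripper is mounted at the origin on the work surface. World frame = base frame: x ahead of the robot, y to its left, z up, the work surface at z = 0. Lengths are in mm, angles in rad, forces in N, time in s.
With the tool pointing down it reaches from about 400 to 875 mm from the base axis. Payload 4.4 kg.
Tool frame: the origin (TCP) lies on the centre line of the jaws, within the pads' length; the fingertips stand 19 mm ahead of it and the grasp point (between the pads) is the TCP; z points along the fingers, y is the line along which they close (so a half turn about z gives the same grasp; the last joint's range is limited). The gripper opens to 85 mm and grips with 20 to 120 N. Pads are 22 mm wide; open, the fingers measure 114 mm over their backs; the gripper's body (76 mm by 85 mm) begins 54 mm behind the grasp point. The pads swing forward as they close: fully open they stand 13 mm farther back than shut.
Start: joints at [1.276, 0.628, 0.038, 1.517, -0.027, 0.996, -0.02], TCP at [147.452, -633.068, 250.313] pointing down, gripper open.
Joint ranges: [-3.06, 3.06], [-0.37, 2.12], [-1.25, 1.32], [0.18, 2.47], [-1.1, 4.24], [0.23, 1.98], [-2.94, 2.94]. Speed limits (rad/s): [2.57, 2.57, 3.14, 3.14, 3.14, 3.14, 3.14].

### API

Orientations are given as [roll, pitch, yaw] about the fixed x, y, z axes, in that order (R = Rz(yaw) Ry(pitch) Rx(roll)).
In Python, from cell import ctrl, viewer, silhouettes gives the robot as it stands.
- The arm moves only by the shell command python3 -m creep 'ROWS'. ROWS is JSON, a list of rows, each an object with "jaw": the gripper command: -1 is shut, 1 is fully open, values between are in proportion; "xyz": the shift along the tool's x, y, z in mm, a list of three; "angular": the turn, a rotation vector about the tool's x, y, z in rad, a list of three. In form: [{"jaw": jaw, "xyz": [tx, ty, tz], "angular": [rx, ry, rz]}, ...]. A call has 1 to 12 rows; each row is the pose to reach, as a shift and turn from the pose commanded when the call began, along the tool's axes at that moment; what a row does not reach only later rows make up. A row lasts 1/8 s, in which the tool goes at most 62.5 mm and 10.7 degrees, less where a joint would pass 70% of its speed; a pose out of reach is approached as far as the arm can. A call with a gripper value outside its range is refused whole. The fingers move at their own pace and stop on an object; the grip force is fixed at half the most. Time passes only in rows, so rows that repeat a pose let the fingers close. It gives the time, the measured TCP pose, the force, the opening and the grip force at its end, in the units of the state.
- ctrl.read_state(): the state, without advancing time (a new reading comes with each control period).
- viewer.get_image(name): name is "scene" or "top"; returns (picture, depth): 384x512x3 uint8, red, green, blue; 384x512 float32, mm along the optical axis (not along the pixel's ray), 0 where there is no reading.
- viewer.camera_model(name): a dict with "fx", "fy", "cx", "cy" (pixels), "T" (4x4, takes a point from camera to world coordinates). Camera axes: x right, y down, z forward; pixel columns grow to the right and rows downward; lengths in mm; the calibration is good to about 2 mm. A picture is of the moment at which its call begins. camera_model takes no time and is no camera call.
- ctrl.finish_job(): hands the job in; it is judged then, once.
Trained networks look in the newest picture that a camera, given by its name, has taken for a name from the list of things; names that differ only in an ending like _2 or _b are one class to them, and where a whole thing is asked for, a point or a joint stands for the part that bears it (a point fixed in the world has none). Each returns a list of dicts, best first, with "score" (0 to 1); they miss things now and then, are a little off and sometimes report something else, mostly with a low value. They report only what shows in the picture. A call takes as long as a camera call. They do not tell look-alikes from the thing itself.
- silhouettes(camera, target): "pixels" (384x512 bool, what is visible of it) and "xy" ([column, row] in pixels, amid what is visible of it).
The state is a dict: "clock": time; "qpos": joint angles; "qd": joint speeds; "tau": joint torques, N m; "eef_pos": TCP position; "tool_rot": TCP orientation; "force": force on the tool from outside, world axes, zero at the start; "torque": the same for the moment, N m; "width": finger opening in mm; "gripper_force": force on a finger pad.
Only numpy, scipy, OpenCV 4.12 (cv2) and the standard library are available. Lean on these libraries where they do the work, as an engineer would, in place of code of your own. Each camera call takes 0.05 s, during which the arm holds its last target. There are 200 camera calls.

## Working session

There is one attempt and no reset: what is moved stays moved. The work goes in short steps, Python scripts to look and compute and a shell command to move; the robot and the scene stay as the last step left them, time stands still between calls to the robot, and variables do not carry over. Pictures are saved under pics/ and viewed, at most 10 in all, crops included, and the job is handed in when it is done.

```bash
mkdir -p pics; ls; cat > h.py <<'E'
import numpy as np, cv2
from cell import ctrl, viewer, silhouettes
def cloud(cam,d):
    m=viewer.camera_model(cam);v,u=np.indices(d.shape)
    p=np.stack([(u-m['cx'])*d/m['fx'],(v-m['cy'])*d/m['fy'],d],-1)
    T=np.array(m['T']);return p@T[:3,:3].T+T[:3,3]
E
python3 - <<'E'
from h import *
for c in('scene','top'):
    im,d=viewer.get_image(c);P=cloud(c,d);np.save(f'pics/{c}.npy',P)
    cv2.imwrite(f'pics/{c}0.png',im[...,::-1])
    for t in('wedge_grip','vase_center','bed','fence_face','offcut','tumbler','prop'):
        try:
            for r in silhouettes(c,t)[:3]:
                q=P[r['pixels']&(d>0)];print(c,t,round(r['score'],2),np.round(r['xy']),r['pixels'].sum(),np.median(q,0).round(),q.min(0).round(),q.max(0).round())
        except Exception as e: print(c,t,e)
s=ctrl.read_state();print({k:np.round(v,3) for k,v in s.items()})
E
```

```text
pics
scene wedge_grip 0.85 [157. 223.] 602 [ 505. -363.   32.] [ 396. -409.   -2.] [ 558. -316.   48.]
scene vase_center 0.6 [259. 204.] 2226 [636. -46. 122.] [ 497. -167.    1.] [663. 172. 143.]
scene vase_center 0.35 [156. 222.] 592 [ 502. -363.   33.] [ 396. -406.   -0.] [ 556. -316.   48.]
scene bed 0.95 [258. 223.] 4731 [613. -73.  39.] [ 390. -228.   -5.] [778. 168. 131.]
scene fence_face 0.81 [279. 232.] 2451 [756. -47. 108.] [ 635. -219.   -3.] [770. 217. 138.]
scene fence_face 0.32 [161. 262.] 797 [ 683. -386.   63.] [ 573. -422.   -3.] [ 721. -350.  103.]
scene offcut 0.56 [344. 155.] 611 [452. 355.  37.] [338. 311.  -4.] [513. 440.  51.]
scene tumbler 0.56 [161. 263.] 756 [ 677. -387.   64.] [ 643. -422.    2.] [ 721. -352.  103.]
scene prop 0.72 [390. 195.] 350 [705. 387.  72.] [674. 373.   2.] [723. 422. 109.]
top wedge_grip 0.78 [358. 199.] 610 [ 485. -357.   36.] [ 427. -409.   -6.] [ 561. -314.   51.]
top wedge_grip 0.67 [350. 250.] 582 [ 308. -324.   37.] [ 246. -384.   -5.] [ 369. -274.   50.]
top vase_center 0.75 [252. 154.] 2281 [607. -28. 126.] [ 568. -173.   32.
[... 363 characters left out ...]
 102.]
top prop 0.81 [126. 131.] 274 [689. 394.  95.] [670. 374.  -3.] [748. 446. 109.]
top prop 0.32 [259. 178.] 8737 [545. -41.  36.] [ 415. -228.   -8.] [737. 154. 123.]
{'clock': np.float64(0.8), 'qpos': array([ 1.276,  0.628,  0.038,  1.517, -0.027,  0.996, -0.02 ]), 'qd': array([-0.   ,  0.001, -0.001, -0.   ,  0.001,  0.   ,  0.002]), 'tau': array([-0.0000e+00, -5.6322e+01,  1.2260e+00, -1.9378e+01,  1.1000e-02,
        1.0000e-03,  0.0000e+00]), 'eef_pos': array([ 147.481, -633.078,  250.34 ]), 'tool_rot': array([ 3.142, -0.   ,  0.229]), 'force': array([-0.284, -0.781,  0.011]), 'torque': array([ 0.016, -0.002,  0.03 ]), 'gripper_force': np.float64(0.0), 'width': np.float64(85.534)}
```

View pictures.

```bash
python3 - <<'E'
import cv2
im=cv2.imread('pics/top0.png');cv2.imwrite('pics/top0c.png',cv2.resize(im[80:300,90:420],None,fx=2.4,fy=2.4,interpolation=cv2.INTER_CUBIC))
E
```

```text
(no output)
```

View pics/top0c.png

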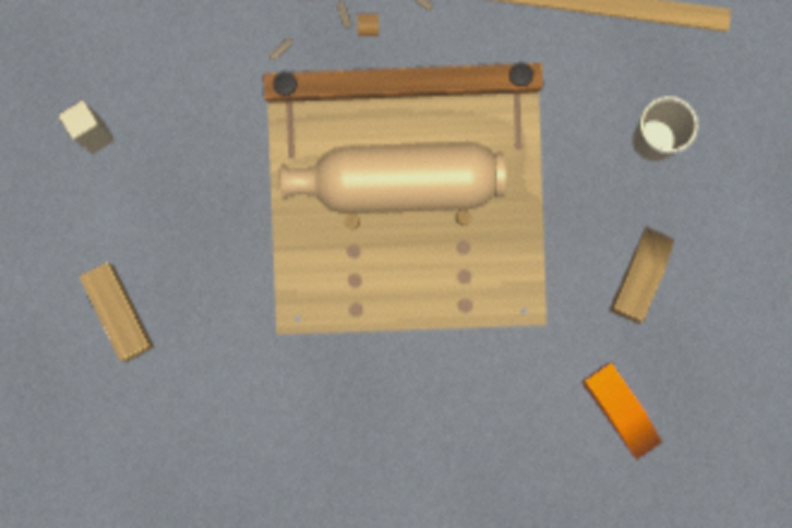

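View pics/scene0.png

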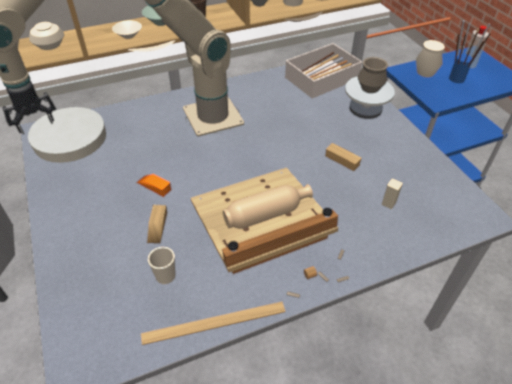

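```bash
python3 - <<'E'
from h import *
P=np.load('pics/top.npy')
def W(u,v):return P[int(round(v)),int(round(u))]
# bed plane from bare zone
z=lambda u,v:(90+u/2.4,80+v/2.4)
def box(a,b,c,d):
    (u0,v0),(u1,v1)=z(a,b),z(c,d);return P[int(v0):int(v1)+1,int(u0):int(u1)+1].reshape(-1,3)
B=np.r_[box(290,240,530,318)]
c=B.mean(0)
for _ in range(5):
    A=np.c_[B,np.ones(len(B))];k=np.linalg.lstsq(np.c_[B[:,:2],np.ones(len(B))],B[:,2],rcond=None)[0]
    r=B[:,2]-np.c_[B[:,:2],np.ones(len(B))]@k;B=B[abs(r)<2*r.std()]
print('plane',k,r.std(),'slope deg',np.degrees(np.arctan(np.hypot(*k[:2]))),'dir',np.degrees(np.arctan2(k[1],k[0])))
m=viewer.camera_model('top');T=np.array(m['T'])
def ray(u,v,off):
    d=T[:3,:3]@np.array([(u-m['cx'])/m['fx'],(v-m['cy'])/m['fy'],1]);o=T[:3,3]
    # z = k.x + off'
    h=k[2]+off/np.cos(np.radians(8));t=(k[0]*o[0]+k[1]*o[1]+h-o[2])/(d[2]-k[0]*d[0]-k[1]*d[1]);return o+t*d
print('cam',T[:3,3],m['fx'])
for n,p,o in [('stopL',(352,222),50),('stopR',(463,217),50)]:print(n,ray(*z(*p),o).round(1), W(*z(*p)).round(1))
for p in [(354,251),(354,280),(356,310),(463,248),(464,277),(465,306),(276,333),(546,324)]:print('hole/corner',ray(*z(*p),0).round(1))
# fence face: top edge lower
for p in [(268,100),(541,92)]:print('fence bot',ray(*z(*p),0).round(1))
# wedge
for cam,xy in(('top',1),('scene',0)):
    viewer.get_image(cam)
    Q=np.load(f'pics/{cam}.npy')
    for r in silhouettes(cam,'wedge_grip')[:2]:
        q=Q[cv2.erode(r['pixels'].astype(np.uint8),np.ones((3,3)))>0];q=q[q[:,2]>6]
        if q[:,0].mean()<420: continue
        rect=cv2.minAreaRect(q[:,:2].astype(np.float32));print(cam,rect,len(q))
        b=cv2.boxPoints(rect);e=[b[1]-b[0],b[2]-b[1]];a=max(e,key=np.linalg.norm);a=a/np.linalg.norm(a)
        if a[0]<0:a=-a
        n=np.array([-a[1],a[0]]);cc=np.array(rect[0]);s=(q[:,:2]-cc)@a;w=(q[:,:2]-cc)@n
        print('dir',np.degrees(np.arctan2(a[1],a[0])))
        for lo in range(-75,75,10):
            g=(s>=lo)&(s<lo+10)
            if g.sum()>3:print(lo,g.sum(),np.percentile(q[g,2],[10,50,90]).round(),np.percentile(w[g],[2,98]).round())
E
```

```text
plane [ 1.41813184e-01  3.67539429e-03 -4.08377562e+01] 2.901437486133328 slope deg 8.074150282645864 dir 1.4846112589094247
cam [ 312.0103795   -24.67575514 1618.02975746] 487.03666237147587
stopL [554.8  33.8  88.5] [556.3  32.7  88.7]
stopR [ 560.1 -113.2   88.7] [ 560.6 -113.1   94. ]
hole/corner [523.3  33.3  33.5]
hole/corner [484.   33.7  27.9]
hole/corner [443.3  31.3  22.1]
hole/corner [ 526.2 -115.7   33.4]
hole/corner [ 487.  -116.8   27.8]
hole/corner [ 447.6 -117.9   22.2]
hole/corner [412.9 141.3  18.2]
hole/corner [ 422.4 -228.5   18.2]
fence bot [728.3 148.8  63. ]
fence bot [ 735.7 -223.3   62.7]
top ((401.4822082519531, -228.25001525878906), (82.28305053710938, 437.0585632324219), 34.387725830078125) 402
dir -55.61227
scene ((956.6881103515625, -413.592529296875), (74.11195373535156, 1058.07666015625), 83.81123352050781) 473
dir -6.188766
```

```bash
python3 - <<'E'
from h import *
for cam in('top','scene'):
    Q=np.load(f'pics/{cam}.npy')
    g=(np.hypot(Q[...,0]-490,Q[...,1]+360)<88)&(Q[...,2]>8)&(Q[...,2]<70)
    q=Q[g]
    n,l,st,ce=cv2.connectedComponentsWithStats(g.astype(np.uint8));i=1+st[1:,4].argmax();q=Q[l==i]
    from scipy.spatial import cKDTree
    t=cKDTree(q);q=q[[len(x)>6 for x in t.query_ball_point(q,12)]]
    rect=cv2.minAreaRect(q[:,:2].astype(np.float32));print(cam,rect,len(q))
    c=q[:,:2].mean(0);w=np.linalg.svd(q[:,:2]-c,full_matrices=False)[2][0];a=w if w[0]>0 else -w
    n=np.array([-a[1],a[0]]);s=(q[:,:2]-c)@a;v=(q[:,:2]-c)@n
    print('c',c,'dir',np.degrees(np.arctan2(a[1],a[0])))
    for lo in range(-75,75,10):
        k=(s>=lo)&(s<lo+10)
        if k.sum()>3:print(lo,k.sum(),np.percentile(q[k,2],[10,50,90]).round(),np.percentile(v[k],[2,98]).round())
im=cv2.imread('pics/top0.png')[165:225,330:385];im2=cv2.imread('pics/scene0.png')[195:250,130:185]
cv2.imwrite('pics/w.png',np.hstack([cv2.resize(x,(400,400),interpolation=cv2.INTER_CUBIC) for x in(im,im2)]))
E
```

```text
top ((491.09246826171875, -360.5296936035156), (44.69676208496094, 126.61576843261719), 65.52014923095703) 511
c [ 487.11115521 -357.97151009] dir -25.58320396936001
-65 20 [26. 39. 46.] [-19.  18.]
-55 44 [35. 40. 44.] [-22.  20.]
-45 42 [34. 39. 45.] [-23.  20.]
-35 46 [36. 41. 46.] [-21.  20.]
-25 44 [36. 41. 44.] [-22.  21.]
-15 41 [35. 42. 44.] [-22.  20.]
-5 46 [29. 40. 45.] [-20.  21.]
5 44 [34. 40. 44.] [-20.  20.]
15 39 [33. 38. 42.] [-22.  21.]
25 37 [27. 32. 36.] [-21.  20.]
35 38 [22. 27. 29.] [-22.  21.]
45 35 [13. 18. 24.] [-21.  21.]
55 29 [ 9. 12. 17.] [-20.  19.]
65 6 [ 8. 10. 13.] [-14.  13.]
scene ((490.26702880859375, -361.6259460449219), (46.259910583496094, 134.24264526367188), 64.22650909423828) 545
c [ 495.56510186 -362.01418667] dir -26.68472054761132
-75 13 [32. 39. 41.] [-23.  18.]
-65 31 [31. 41. 44.] [-26.  18.]
-55 34 [39. 42. 46.] [-23.  18.]
-45 43 [30. 41. 44.] [-24.  19.]
-35 34 [23. 41. 44.] [-23.  19.]
-25 41 [35. 42. 45.] [-23.  19.]
-15 36 [25. 42. 45.] [-21.  19.]
-5 42 [26. 41. 44.] [-21.  19.]
5 53 [28. 37. 44.] [-23.  20.]
15 61 [24. 31. 38.] [-21.  19.]
25 47 [20. 24. 31.] [-21.  20.]
35 51 [14. 19. 24.] [-23.  20.]
45 48 [ 9. 13. 18.] [-21.  21.]
55 11 [10. 10. 14.] [-21.  15.]
```

View pics/w.png

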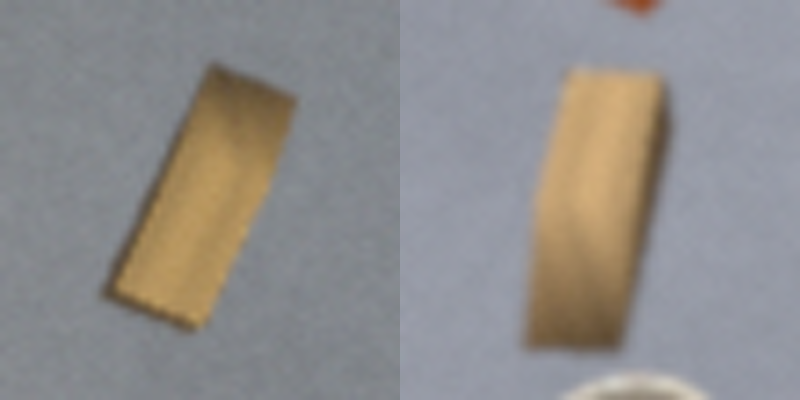

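The left crop is the top view. The pine wedge's darker ramp and toe are upper right, at px (365,179) of the full image, and point to world −25.5°. The orange look-alike is separate.

```bash
cat >> h.py <<'E'
from scipy.spatial.transform import Rotation as R
YAW=np.radians(1.4);BO=np.array([564.4,-39.6,39.1])
BR=R.from_euler('xyz',[0,-np.radians(8),YAW])      # bed frame
def bed(x,y,z):return BO+BR.apply([x,y,z])
DOWN=R.from_euler('x',np.pi)
def delta(p,rot,base=None):
    s=ctrl.read_state();p0,r0=(s['eef_pos'],R.from_euler('xyz',s['tool_rot'])) if base is None else base
    print('xyz',r0.inv().apply(np.array(p)-p0).round(1),'ang',(r0.inv()*rot).as_rotvec().round(4))
def st():
    s=ctrl.read_state();p=BR.inv().apply(s['eef_pos']-BO);print('t',round(s['clock'],2),'bed xyz',p.round(1),'rpy',s['tool_rot'].round(3),'Fbed',BR.inv().apply(s['force']).round(1),'w',round(s['width'],1),'gf',round(s['gripper_force'],1))
E
python3 - <<'E'
from h import *
w=R.from_euler('xyz',[np.pi,0,-0.445])
delta([468,-350,110],w);delta([468,-350,24],w)
E
```

```text
xyz [ 376.4 -203.   140.3] ang [ 1.000e-04 -1.000e-04  6.738e-01]
xyz [ 376.4 -203.   226.3] ang [ 1.000e-04 -1.000e-04  6.738e-01]
```

```bash
python3 -m creep '[{"jaw":1,"xyz":[50,-27,0],"angular":[0,0,0.08]},{"jaw":1,"xyz":[100,-54,10],"angular":[0,0,0.17]},{"jaw":1,"xyz":[150,-81,30],"angular":[0,0,0.25]},{"jaw":1,"xyz":[200,-108,60],"angular":[0,0,0.34]},{"jaw":1,"xyz":[250,-135,90],"angular":[0,0,0.43]},{"jaw":1,"xyz":[300,-162,115],"angular":[0,0,0.52]},{"jaw":1,"xyz":[345,-187,130],"angular":[0,0,0.6]},{"jaw":1,"xyz":[376,-203,140],"angular":[0,0,0.674]},{"jaw":1,"xyz":[376,-203,140],"angular":[0,0,0.674]},{"jaw":1,"xyz":[376,-203,140],"angular":[0,0,0.674]}]'
python3 - <<'E'
from h import *
w=R.from_euler('xyz',[np.pi,0,-0.445]);delta([468,-350,24],w);st()
im,d=viewer.get_image('scene');cv2.imwrite('pics/s1.png',cv2.resize(im[150:290,90:270,::-1],None,fx=4,fy=4,interpolation=cv2.INTER_CUBIC))
E
```

```text
clock: 2.25
eef_pos: [467.2, -350.8, 110.5]
tool_rot: [3.141, -0.0, -0.445]
force: [-0.8, -1.1, -0.7]
width: 85.9
gripper_force: 0.0
xyz [ 0.4 -1.2 86.5] ang [ 0.0009 -0.     -0.0001]
t 2.25 bed xyz [ -93.9 -308.7   85.3] rpy [ 3.141 -0.    -0.445] Fbed [-1.  -1.1 -0.5] w 85.9 gf 0.0
```

View pics/s1.png

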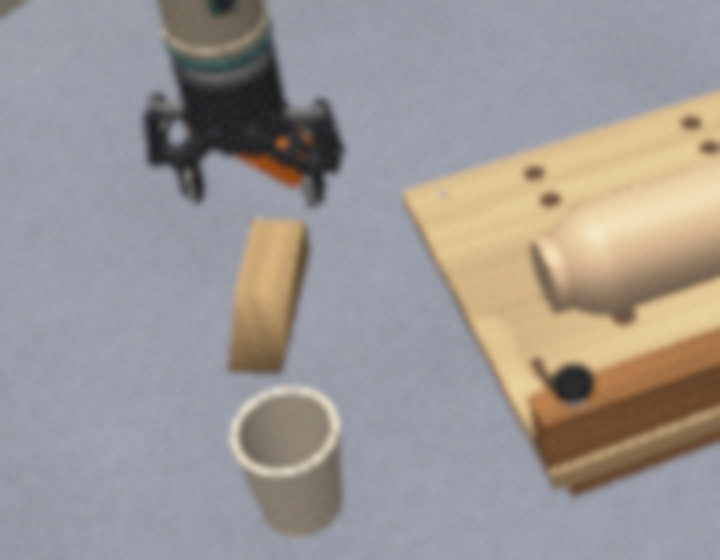

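The gripper straddles the wedge's line, with fingers at crop (190,190) and (315,190) and the wedge's block end at (280,225). I'll go down and pinch.

```bash
python3 -m creep '[{"jaw":1,"xyz":[0,-1,30],"angular":[0,0,0]},{"jaw":1,"xyz":[0,-1,60],"angular":[0,0,0]},{"jaw":1,"xyz":[0,-1,80],"angular":[0,0,0]},{"jaw":1,"xyz":[0,-1,86],"angular":[0,0,0]},{"jaw":1,"xyz":[0,-1,86],"angular":[0,0,0]},{"jaw":-0.2,"xyz":[0,-1,86],"angular":[0,0,0]},{"jaw":-0.6,"xyz":[0,-1,86],"angular":[0,0,0]},{"jaw":-1,"xyz":[0,-1,86],"angular":[0,0,0]},{"jaw":-1,"xyz":[0,-1,86],"angular":[0,0,0]},{"jaw":-1,"xyz":[0,-1,86],"angular":[0,0,0]},{"jaw":-1,"xyz":[0,-1,86],"angular":[0,0,0]},{"jaw":-1,"xyz":[0,-1,86],"angular":[0,0,0]}]'
python3 -m creep '[{"jaw":-1,"xyz":[0,0,-20],"angular":[0,0,0]},{"jaw":-1,"xyz":[0,0,-60],"angular":[0,0,0]},{"jaw":-1,"xyz":[0,0,-110],"angular":[0,0,0]},{"jaw":-1,"xyz":[0,0,-136],"angular":[0,0,0]},{"jaw":-1,"xyz":[0,0,-136],"angular":[0,0,0]},{"jaw":-1,"xyz":[0,0,-136],"angular":[0,0,0]}]'
python3 - <<'E'
from h import *
st()
# shape of the held wedge in the scene view, relative to the tool
im,d=viewer.get_image('scene');P=cloud('scene',d);s=ctrl.read_state();print(s['eef_pos'])
r=R.from_euler('xyz',s['tool_rot']);q=r.inv().apply(P.reshape(-1,3)-s['eef_pos']).reshape(P.shape)
for r_ in silhouettes('scene','wedge_grip')[:2]:
    m=r_['pixels']&(d>0);g=q[m];g=g[(abs(g[:,1])<60)&(abs(g[:,0])<120)&(g[:,2]>-25)&(g[:,2]<40)];print(r_['score'],r_['xy'],len(g),np.percentile(g,[2,98],axis=0).round(1) if len(g) else '')
    f=g[(g[:,0]>25)]
    for lo in range(20,110,10):
        k=(g[:,0]>=lo)&(g[:,0]<lo+10)
        if k.sum()>3:print(lo,np.percentile(g[k,1],[3,50,97]).round(1),np.percentile(g[k,2],[10,50]).round(1))
w=BR*DOWN
for b in((-80,0,100),(-80,0,30),(-80,0,26)):delta(bed(*b),w)
cv2.imwrite('pics/s2.png',cv2.resize(im[130:290,90:290,::-1],None,fx=3.5,fy=3.5,interpolation=cv2.INTER_CUBIC))
E
```

```text
clock: 3.8
eef_pos: [468.6, -349.6, 25.3]
tool_rot: [3.141, -0.002, -0.445]
force: [-0.8, -0.5, 5.8]
width: 43.5
gripper_force: 62.2
clock: 4.55
eef_pos: [467.6, -348.5, 159.9]
tool_rot: [-3.141, 0.001, -0.445]
force: [0.2, 0.4, -1.2]
width: 43.2
gripper_force: 61.4
t 4.55 bed xyz [ -86.5 -306.5  134.2] rpy [-3.141e+00  1.000e-03 -4.450e-01] Fbed [ 0.1  0.4 -1.2] w 43.2 gf 61.4
[ 467.34168321 -348.39386896  159.36804278]
0.71 [146.8, 197.8] 552 [[-21.4 -20.6 -20.7]
 [ 89.9  21.7  20.7]]
20 [-20.9  -2.5  20.6] [-19.3 -16.5]
30 [-21.1  -5.9  20.6] [-19.5 -15.7]
40 [-20.6  -0.   21.7] [-17.7 -11.9]
50 [-20.1  -0.3  20.1] [-9.8 -4.3]
60 [-19.8  -1.8  22.4] [-2.   2.4]
70 [-20.2  -0.1  19.2] [4.3 8.9]
80 [-19.   -0.4  20.1] [10.9 16.3]
90 [-17.6   1.2  11.2] [16.6 18. ]
0.67 [257.0, 223.5] 0 
xyz [-128.3 -278.4   32.6] ang [ 0.0316  0.1395 -0.4689]
xyz [-119.4 -282.8  101.9] ang [ 0.0316  0.1395 -0.4689]
xyz [-118.9 -283.   105.9] ang [ 0.0316  0.1395 -0.4689]
```

View pics/s2.png

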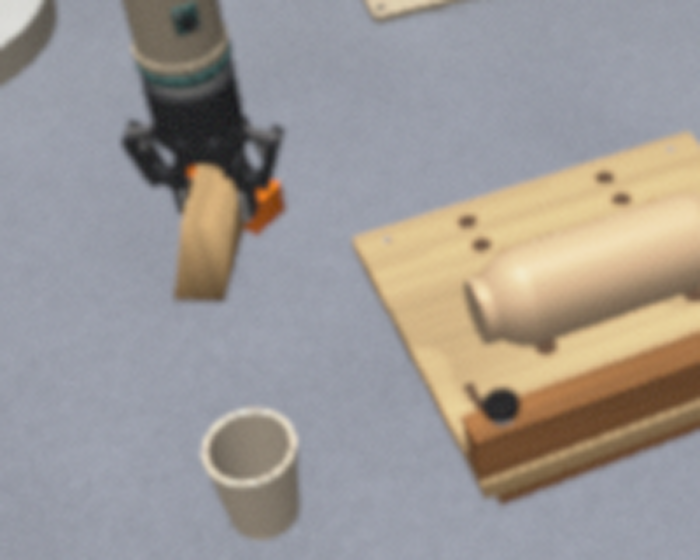

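The wedge is held square, with its toe about 90 mm ahead at crop (200,298). Next I'll carry it over the low half of the bed.

```bash
python3 - <<'E'
from h import *
w=BR*DOWN
for b in((-95,0,100),(-95,0,40)):delta(bed(*b),w)
E
```

```text
xyz [-141.5 -271.7   34.7] ang [ 0.0316  0.1395 -0.4689]
xyz [-133.9 -275.4   94.1] ang [ 0.0316  0.1395 -0.4689]
```

```bash
python3 -m creep '[{"jaw":-1,"xyz":[-24,-45,6],"angular":[0.005,0.023,-0.078]},{"jaw":-1,"xyz":[-48,-90,12],"angular":[0.01,0.046,-0.156]},{"jaw":-1,"xyz":[-72,-136,17],"angular":[0.016,0.07,-0.234]},{"jaw":-1,"xyz":[-96,-181,23],"angular":[0.021,0.093,-0.312]},{"jaw":-1,"xyz":[-120,-227,29],"angular":[0.026,0.116,-0.39]},{"jaw":-1,"xyz":[-141.5,-271.7,34.7],"angular":[0.0316,0.1395,-0.4689]},{"jaw":-1,"xyz":[-137,-274,70],"angular":[0.0316,0.1395,-0.4689]},{"jaw":-1,"xyz":[-133.9,-275.4,94],"angular":[0.0316,0.1395,-0.4689]},{"jaw":-1,"xyz":[-133.9,-275.4,94],"angular":[0.0316,0.1395,-0.4689]},{"jaw":-1,"xyz":[-133.9,-275.4,94],"angular":[0.0316,0.1395,-0.4689]}]'
python3 - <<'E'
from h import *
st();w=BR*DOWN;delta(bed(-95,0,26),w)
im,d=viewer.get_image('top');P=cloud('top',d)
cv2.imwrite('pics/t2.png',cv2.resize(im[90:230,190:330,::-1],None,fx=4,fy=4,interpolation=cv2.INTER_CUBIC))
Q=BR.inv().apply(P.reshape(-1,3)-BO).reshape(P.shape);g=Q[(abs(Q[...,1])<30)&(Q[...,0]<20)&(Q[...,0]>-40)&(Q[...,2]>8)&(Q[...,2]<60)]
print(len(g),np.percentile(g,[2,50,98],axis=0).round(1) if len(g) else '')
b=Q[(abs(Q[...,1])<150)&(abs(Q[...,1])>100)&(Q[...,0]<-20)&(Q[...,0]>-140)];print('bed z',np.median(b[:,2]))
v=Q[(Q[...,2]>60)&(abs(Q[...,0]-55)<50)&(abs(Q[...,1])<150)];print('vase',np.percentile(v,[1,50,99],axis=0).round(1))
f=Q[(abs(Q[...,1])<60)&(Q[...,0]>140)&(Q[...,0]<230)]
for lo in range(140,225,5):
    k=(f[:,0]>=lo)&(f[:,0]<lo+5);print(lo,np.median(f[k,2]).round() if k.any() else '',end='; ')
E
```

```text
clock: 5.9
eef_pos: [473.2, -44.3, 76.7]
tool_rot: [-3.141, -0.12, 0.024]
force: [0.3, 0.1, -0.0]
width: 43.5
gripper_force: 61.4
t 5.9 bed xyz [-85.1  -2.4  49.9] rpy [-3.141 -0.12   0.024] Fbed [ 0.3  0.1 -0.1] w 43.5 gf 61.4
xyz [-9.4 -2.4 24.1] ang [-0.0006  0.0195 -0.0005]
181 [[-33.3 -23.5  14.9]
 [ -8.6  -0.9  42. ]
 [ 14.8  21.7  58.7]]
bed z 779.1916038318831
vase [[  16.  -123.5   60.7]
 [  56.1    1.9   81.9]
 [  98.2  136.5   95.7]]
140 0.0; 145 -1.0; 150 -1.0; 155 -0.0; 160 0.0; 165 15.0; 170 47.0; 175 47.0; 180 48.0; 185 48.0; 190 48.0; 195 47.0; 200 47.0; 205 ; 210 ; 215 -64.0; 220 -69.0;
```

View pics/t2.png

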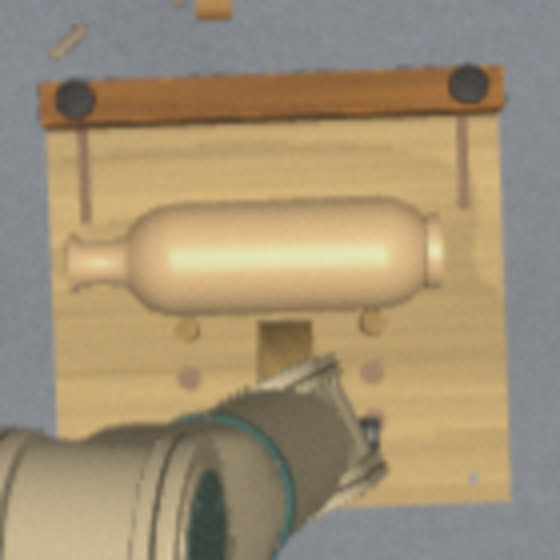

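The wedge hangs centred between the stops, at crop x≈285 against a stop midpoint of 280. The vase lies across and the fence face is at bed x≈168. I'll finish the orientation next, then lower.

```bash
python3 -m creep '[{"jaw":-1,"xyz":[-9.4,-2.4,0],"angular":[0,0.0195,0]},{"jaw":-1,"xyz":[-9.4,-2.4,10],"angular":[0,0.0195,0]},{"jaw":-1,"xyz":[-9.4,-2.4,18],"angular":[0,0.0195,0]},{"jaw":-1,"xyz":[-9.4,-2.4,18],"angular":[0,0.0195,0]},{"jaw":-1,"xyz":[-9.4,-2.4,18],"angular":[0,0.0195,0]}]'
python3 - <<'E'
from h import *
st();w=BR*DOWN;delta(bed(-95,0,26),w)
E
```

```text
clock: 6.58
eef_pos: [477.0, -43.0, 70.7]
tool_rot: [-3.138, -0.116, 0.025]
force: [-0.2, 0.1, -1.9]
width: 43.1
gripper_force: 61.5
t 6.58 bed xyz [-82.2  -1.3  43.4] rpy [-3.138 -0.116  0.025] Fbed [-0.4  0.1 -1.9] w 43.1 gf 61.5
xyz [-12.4  -1.2  17.7] ang [-0.0039  0.0233  0.0001]
```

```bash
python3 - <<'E'
from h import *
s=ctrl.read_state();print(s['qpos'].round(3),s['qd'].round(3),s['tau'].round(1))
E
```

```text
[-0.165  0.706  0.302  2.233 -1.099  0.233 -0.414] [-0.003 -0.004  0.002  0.002  0.001  0.001  0.002] [  0.  -45.6   4.4  -5.9  -0.1  -0.2  -0. ]
```

```bash
python3 -m creep '[{"jaw":-1,"xyz":[5,-1,4],"angular":[0,0.01,0]},{"jaw":-1,"xyz":[10,-1,8],"angular":[0,0.02,0]},{"jaw":-1,"xyz":[10,-1,8],"angular":[0,0.02,0]},{"jaw":-1,"xyz":[10,-1,8],"angular":[0,0.02,0]}]'
python3 - <<'E'
from h import *
st();w=BR*DOWN;delta(bed(-72,0,26),w);s=ctrl.read_state();print(s['qpos'].round(3))
E
```

```text
clock: 7.08
eef_pos: [491.0, -42.0, 67.9]
tool_rot: [-3.137, -0.129, 0.025]
force: [-0.1, -0.0, -3.0]
width: 43.5
gripper_force: 61.4
t 7.08 bed xyz [-68.7  -0.6  38.8] rpy [-3.137 -0.129  0.025] Fbed [-0.5 -0.  -3. ] w 43.5 gf 61.4
xyz [-3.1 -0.6 12.8] ang [-0.0049  0.0111  0.0002]
[-0.162  0.717  0.296  2.208 -1.099  0.233 -0.42 ]
```

```bash
python3 -m creep '[{"jaw":-1,"xyz":[-5,-0.5,3],"angular":[0,0.01,0]},{"jaw":-1,"xyz":[-5,-0.5,8],"angular":[0,0.01,0]},{"jaw":-1,"xyz":[-5,-0.5,8],"angular":[0,0.01,0]},{"jaw":-1,"xyz":[-5,-0.5,8],"angular":[0,0.01,0]}]'
python3 - <<'E'
from h import *
st();w=BR*DOWN;delta(bed(-72,0,26),w);s=ctrl.read_state();print(s['qpos'].round(3))
im,d=viewer.get_image('top');P=cloud('top',d)
Q=BR.inv().apply(P.reshape(-1,3)-BO).reshape(P.shape);
v=Q[(Q[...,2]>60)&(abs(Q[...,0]-55)<60)&(abs(Q[...,1])<150)&(Q[...,0]>5)];print('vase',np.percentile(v,[1,50,99],axis=0).round(1))
E
```

```text
clock: 7.58
eef_pos: [492.5, -42.3, 65.6]
tool_rot: [-3.135, -0.127, 0.024]
force: [-0.4, -0.4, -0.6]
width: 43.0
gripper_force: 61.4
t 7.58 bed xyz [-67.6  -1.   36.3] rpy [-3.135 -0.127  0.024] Fbed [-0.5 -0.4 -0.5] w 43.0 gf 61.4
xyz [-4.3 -0.9 10.3] ang [-0.0062  0.0124  0.    ]
[-0.158  0.723  0.292  2.204 -1.099  0.233 -0.42 ]
vase [[  16.5 -123.2   61. ]
 [  56.2    1.2   82.1]
 [  98.   136.4   95.1]]
```

```bash
python3 -m creep '[{"jaw":-1,"xyz":[-2,-0.5,3],"angular":[0,-0.015,0]},{"jaw":-1,"xyz":[-2,-0.5,6],"angular":[0,-0.03,0]},{"jaw":-1,"xyz":[-2,-0.5,6],"angular":[0,-0.03,0]},{"jaw":-1,"xyz":[-2,-0.5,6],"angular":[0,-0.03,0]}]'
python3 - <<'E'
from h import *
st();w=BR*DOWN;delta(bed(-72,0,26),w);s=ctrl.read_state();print(s['qpos'].round(3))
E
```

```text
clock: 8.12
eef_pos: [491.0, -41.7, 59.3]
tool_rot: [-3.136, -0.097, 0.025]
force: [0.1, -0.1, -1.7]
width: 43.7
gripper_force: 61.5
t 8.12 bed xyz [-69.9  -0.3  30.2] rpy [-3.136 -0.097  0.025] Fbed [-0.1 -0.1 -1.7] w 43.7 gf 61.5
xyz [-1.9 -0.3  4.3] ang [-0.0061  0.0429  0.0006]
[-0.196  0.748  0.347  2.184 -1.062  0.283 -0.461]
```

```bash
python3 -m creep '[{"jaw":-1,"xyz":[3,0,1],"angular":[0,0.008,0]},{"jaw":-1,"xyz":[6,0,2],"angular":[0,0.02,0]},{"jaw":-1,"xyz":[6,0,2],"angular":[0,0.02,0]},{"jaw":-1,"xyz":[6,0,2],"angular":[0,0.02,0]}]'
python3 - <<'E'
from h import *
st();w=BR*DOWN;delta(bed(-62,0,26),w);s=ctrl.read_state();print(s['qpos'].round(3))
E
```

```text
clock: 8.62
eef_pos: [497.1, -41.7, 58.0]
tool_rot: [-3.135, -0.117, 0.024]
force: [0.1, 0.2, -1.4]
width: 43.6
gripper_force: 61.5
t 8.62 bed xyz [-64.   -0.5  28.1] rpy [-3.135 -0.117  0.024] Fbed [-0.1  0.2 -1.4] w 43.6 gf 61.5
xyz [ 2.  -0.5  2.1] ang [-0.0065  0.0227 -0.0003]
[-0.162  0.743  0.296  2.185 -1.079  0.243 -0.445]
```

```bash
python3 -m creep '[{"jaw":-1,"xyz":[2,0,0.5],"angular":[0,0.004,0]},{"jaw":-1,"xyz":[4,0,1.5],"angular":[0,0.012,0]},{"jaw":-1,"xyz":[4,0,2],"angular":[0,0.012,0]},{"jaw":-1,"xyz":[4,0,2],"angular":[0,0.012,0]}]'
python3 - <<'E'
from h import *
st();w=BR*DOWN;delta(bed(-58,0,26),w);s=ctrl.read_state();print(s['qpos'].round(3))
E
```

```text
clock: 9.12
eef_pos: [502.2, -41.6, 57.3]
tool_rot: [-3.135, -0.127, 0.024]
force: [-1.1, 0.6, -0.5]
width: 43.6
gripper_force: 61.5
t 9.12 bed xyz [-59.1  -0.4  26.7] rpy [-3.135 -0.127  0.024] Fbed [-1.2  0.6 -0.3] w 43.6 gf 61.5
xyz [ 1.1 -0.4  0.7] ang [-0.0065  0.0126  0.    ]
[-0.155  0.745  0.286  2.181 -1.099  0.233 -0.426]
```

```bash
python3 -m creep '[{"jaw":-1,"xyz":[1,0,1],"angular":[0,0.004,0]},{"jaw":-1,"xyz":[2,0,2],"angular":[0,0.006,0]},{"jaw":-1,"xyz":[2,0,2],"angular":[0,0.006,0]}]'
python3 - <<'E'
from h import *
st();w=BR*DOWN;delta(bed(-56,0,25),w);s=ctrl.read_state();print(s['qpos'].round(3))
E
```

```text
clock: 9.5
eef_pos: [505.7, -41.6, 56.9]
tool_rot: [-3.135, -0.131, 0.025]
force: [-0.6, 0.5, -1.0]
width: 43.4
gripper_force: 61.5
t 9.5 bed xyz [-55.7  -0.6  25.8] rpy [-3.135 -0.131  0.025] Fbed [-0.7  0.5 -0.9] w 43.4 gf 61.5
xyz [-0.3 -0.6  0.8] ang [-0.0068  0.0091  0.0001]
[-0.154  0.747  0.284  2.175 -1.099  0.233 -0.427]
```

```bash
python3 -m creep '[{"jaw":-1,"xyz":[-1,0,1],"angular":[0,0,0]},{"jaw":-1,"xyz":[-1,0,2],"angular":[0,0,0]},{"jaw":-1,"xyz":[-1,0,2],"angular":[0,0,0]}]'
python3 - <<'E'
from h import *
st();s=ctrl.read_state();print(s['qpos'].round(3))
E
```

```text
clock: 9.88
eef_pos: [505.3, -41.7, 56.1]
tool_rot: [-3.134, -0.129, 0.024]
force: [-3.9, -0.0, 5.7]
width: 43.5
gripper_force: 62.7
t 9.88 bed xyz [-56.2  -0.6  25. ] rpy [-3.134 -0.129  0.024] Fbed [-3.1  0.1  6.2] w 43.5 gf 62.7
[-0.153  0.749  0.283  2.174 -1.099  0.234 -0.427]
```

```bash
python3 -m creep '[{"jaw":-1,"xyz":[1,0,0],"angular":[0,0.002,0]},{"jaw":-1,"xyz":[2.5,0,-0.1],"angular":[0,0.005,0]},{"jaw":-1,"xyz":[4,0,-0.2],"angular":[0,0.008,0]},{"jaw":-1,"xyz":[6,0,-0.3],"angular":[0,0.01,0]},{"jaw":-1,"xyz":[6,0,-0.3],"angular":[0,0.01,0]}]'
python3 - <<'E'
from h import *
st();s=ctrl.read_state();print(s['qpos'].round(3),s['torque'].round(2));delta(bed(-40,0,25),BR*DOWN)
E
```

```text
clock: 10.5
eef_pos: [510.0, -41.5, 56.6]
tool_rot: [-3.134, -0.135, 0.024]
force: [-6.5, 0.7, 2.7]
width: 43.5
gripper_force: 62.1
t 10.5 bed xyz [-51.5  -0.6  24.9] rpy [-3.134 -0.135  0.024] Fbed [-6.1  0.8  3.5] w 43.5 gf 62.1
[-0.152  0.75   0.283  2.167 -1.099  0.234 -0.429] [-0.1   0.98  0.01]
xyz [11.5 -0.6 -0.1] ang [-0.0078  0.0047 -0.0002]
```

```bash
python3 -m creep '[{"jaw":-1,"xyz":[1.5,0,0],"angular":[0,0.001,0]},{"jaw":-1,"xyz":[3,0,0],"angular":[0,0.002,0]},{"jaw":-1,"xyz":[4.5,0,0],"angular":[0,0.003,0]},{"jaw":-1,"xyz":[6,0,-0.1],"angular":[0,0.004,0]},{"jaw":-1,"xyz":[7.5,0,-0.1],"angular":[0,0.005,0]},{"jaw":-1,"xyz":[9,0,-0.1],"angular":[0,0.005,0]},{"jaw":-1,"xyz":[10.5,0,-0.1],"angular":[-0.003,0.005,0]},{"jaw":-1,"xyz":[12,0,-0.1],"angular":[-0.004,0.005,0]}]'
python3 - <<'E'
from h import *
st();s=ctrl.read_state();print(s['qpos'].round(3),s['torque'].round(2));delta(bed(-30,0,25),BR*DOWN)
E
```

```text
clock: 11.5
eef_pos: [523.9, -41.3, 58.7]
tool_rot: [-3.139, -0.143, 0.025]
force: [-3.1, 0.1, -2.6]
width: 43.5
gripper_force: 61.5
t 11.5 bed xyz [-37.4  -0.7  25.1] rpy [-3.139 -0.143  0.025] Fbed [-3.4  0.2 -2.2] w 43.5 gf 61.5
[-0.18   0.758  0.319  2.138 -1.08   0.261 -0.457] [-0.11  0.88  0.07]
xyz [ 7.4 -0.7  0.1] ang [-0.003  -0.0033  0.0003]
```

```bash
python3 -m creep '[{"jaw":-1,"xyz":[2,0,0.1],"angular":[0,-0.001,0]},{"jaw":-1,"xyz":[4,0,0.2],"angular":[0,-0.002,0]},{"jaw":-1,"xyz":[6,0,0.2],"angular":[0,-0.003,0]},{"jaw":-1,"xyz":[8,0,0.2],"angular":[0,-0.003,0]},{"jaw":-1,"xyz":[10,0,0.2],"angular":[0,-0.003,0]},{"jaw":-1,"xyz":[12,0,0.2],"angular":[0,-0.003,0]},{"jaw":-1,"xyz":[14,0,0.2],"angular":[0,-0.003,0]},{"jaw":-1,"xyz":[16,0,0.2],"angular":[0,-0.003,0]},{"jaw":-1,"xyz":[18,0,0.2],"angular":[0,-0.003,0]},{"jaw":-1,"xyz":[20,0,0.2],"angular":[0,-0.003,0]},{"jaw":-1,"xyz":[22,0,0.2],"angular":[0,-0.003,0]},{"jaw":-1,"xyz":[24,0,0.2],"angular":[0,-0.003,0]}]'
python3 - <<'E'
from h import *
st();s=ctrl.read_state();print(s['torque'].round(2));delta(bed(0,0,25),BR*DOWN)
im,d=viewer.get_image('top');P=cloud('top',d);cv2.imwrite('pics/t3.png',cv2.resize(im[90:230,190:330,::-1],None,fx=4,fy=4,interpolation=cv2.INTER_CUBIC))
Q=BR.inv().apply(P.reshape(-1,3)-BO).reshape(P.shape)
v=Q[(Q[...,2]>60)&(Q[...,2]<105)&(Q[...,0]>40)&(abs(Q[...,1])<150)]
for lo in(-70,-30,10,50):
    k=v[(v[:,1]>=lo)&(v[:,1]<lo+20)];print(lo,np.percentile(k[:,0],[2,98]).round(1),k[k[:,2]>np.percentile(k[:,2],75),0].mean().round(1))
E
```

```text
clock: 13.0
eef_pos: [547.5, -40.8, 62.0]
tool_rot: [-3.138, -0.14, 0.025]
force: [-2.6, -0.2, -3.2]
width: 43.0
gripper_force: 61.5
t 13.0 bed xyz [-13.5  -0.7  25.1] rpy [-3.138 -0.14   0.025] Fbed [-3.  -0.1 -2.8] w 43.0 gf 61.5
[-0.06  0.9   0.06]
xyz [13.5 -0.7  0.1] ang [-0.0032 -0.0002  0.0001]
-70 [ 55.9 137.1] 97.0
-30 [ 60.6 138.8] 98.2
10 [ 55.4 137. ] 96.8
50 [ 56.6 137.8] 96.8
```

View pics/t3.png

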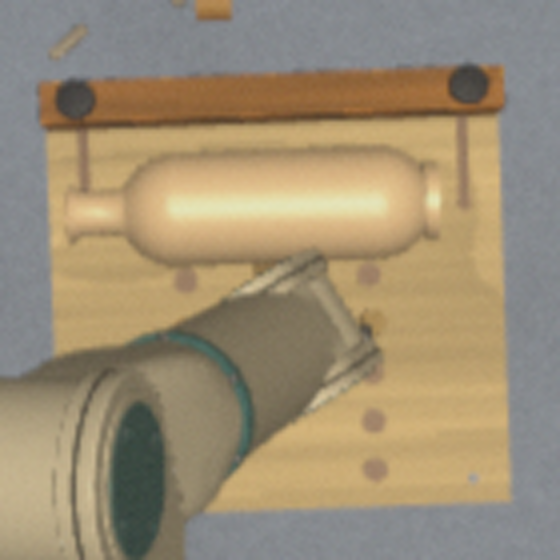

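The vase rolls squarely and is now at bed x≈97, with its belly at crop row 205 and the fence edge at row 125. About 28–30 mm remains.

```bash
python3 -m creep '[{"jaw":-1,"xyz":[2,0,0.1],"angular":[0,0,0]},{"jaw":-1,"xyz":[4,0,0.2],"angular":[0,0,0]},{"jaw":-1,"xyz":[6,0,0.3],"angular":[0,0,0]},{"jaw":-1,"xyz":[8,0,0.3],"angular":[0,0,0]},{"jaw":-1,"xyz":[10,0,0.3],"angular":[0,0,0]},{"jaw":-1,"xyz":[12,0,0.3],"angular":[0,0,0]},{"jaw":-1,"xyz":[14,0,0.3],"angular":[0,0,0]},{"jaw":-1,"xyz":[16,0,0.3],"angular":[0,0,0]},{"jaw":-1,"xyz":[18,0,0.3],"angular":[0,0,0]},{"jaw":-1,"xyz":[19,0,0.3],"angular":[0,0,0]},{"jaw":-1,"xyz":[20,0,0.3],"angular":[0,0,0]}]'
python3 - <<'E'
from h import *
st();delta(bed(15,0,25),BR*DOWN)
im,d=viewer.get_image('top');P=cloud('top',d)
Q=BR.inv().apply(P.reshape(-1,3)-BO).reshape(P.shape)
v=Q[(Q[...,2]>60)&(Q[...,2]<105)&(Q[...,0]>60)&(abs(Q[...,1])<150)]
for lo in(-70,-30,10,50):
    k=v[(v[:,1]>=lo)&(v[:,1]<lo+20)];print(lo,np.percentile(k[:,0],[2,98]).round(1),k[k[:,2]>np.percentile(k[:,2],75),0].mean().round(1))
E
```

```text
clock: 14.42
eef_pos: [567.2, -40.3, 64.5]
tool_rot: [-3.138, -0.14, 0.024]
force: [-3.6, -0.3, -1.2]
width: 43.4
gripper_force: 61.5
t 14.43 bed xyz [ 6.3 -0.7 24.8] rpy [-3.138 -0.14   0.024] Fbed [-3.8 -0.2 -0.7] w 43.4 gf 61.5
xyz [ 8.7 -0.7 -0.2] ang [-0.0032 -0.      0.    ]
-70 [ 74.9 155.9] 118.1
-30 [ 87. 157.] 119.6
10 [ 77.1 155.8] 116.7
50 [ 75.8 157.1] 116.2
```

```bash
for i in 1 2; do :; done; python3 -m creep '[{"jaw":-1,"xyz":[0.5,0,0],"angular":[0,0,0]},{"jaw":-1,"xyz":[1,0,0],"angular":[0,0,0]},{"jaw":-1,"xyz":[1.5,0,0],"angular":[0,0,0]},{"jaw":-1,"xyz":[2,0,0],"angular":[0,0,0]},{"jaw":-1,"xyz":[2.5,0,0],"angular":[0,0,0]},{"jaw":-1,"xyz":[3,0,0],"angular":[0,0,0]}]'; python3 -c "from h import *;st()"
```

```text
clock: 15.22
eef_pos: [570.2, -40.2, 64.9]
tool_rot: [-3.138, -0.14, 0.025]
force: [-3.9, 0.9, -1.2]
width: 43.7
gripper_force: 61.5
t 15.22 bed xyz [ 9.3 -0.7 24.8] rpy [-3.138 -0.14   0.025] Fbed [-4.   1.  -0.6] w 43.7 gf 61.5
```

```bash
python3 -m creep '[{"jaw":-1,"xyz":[0.4,0,0],"angular":[0,0,0]},{"jaw":-1,"xyz":[0.8,0,0],"angular":[0,0,0]},{"jaw":-1,"xyz":[1.2,0,0],"angular":[0,0,0]},{"jaw":-1,"xyz":[1.2,0,0],"angular":[0,0,0]}]'; python3 -c "from h import *;st()"
```

```text
clock: 15.72
eef_pos: [571.5, -40.2, 65.1]
tool_rot: [-3.138, -0.14, 0.025]
force: [-2.7, 0.0, -1.4]
width: 43.3
gripper_force: 61.5
t 15.72 bed xyz [10.7 -0.7 24.8] rpy [-3.138 -0.14   0.025] Fbed [-2.9  0.1 -1. ] w 43.3 gf 61.5
```

```bash
python3 -m creep '[{"jaw":-1,"xyz":[0.3,0,0],"angular":[0,0,0]},{"jaw":-1,"xyz":[0.6,0,0],"angular":[0,0,0]},{"jaw":-1,"xyz":[0.9,0,0],"angular":[0,0,0]},{"jaw":-1,"xyz":[1.2,0,0],"angular":[0,0,0]}]'; python3 -c "from h import *;st()"
```

```text
clock: 16.23
eef_pos: [572.6, -40.2, 65.3]
tool_rot: [-3.138, -0.14, 0.024]
force: [-3.1, 0.3, -2.2]
width: 43.0
gripper_force: 61.5
t 16.23 bed xyz [11.8 -0.8 24.8] rpy [-3.138 -0.14   0.024] Fbed [-3.3  0.4 -1.8] w 43.0 gf 61.5
```

```bash
python3 -m creep '[{"jaw":-1,"xyz":[0.3,0,0],"angular":[0,0,0]},{"jaw":-1,"xyz":[0.6,0,0],"angular":[0,0,0]},{"jaw":-1,"xyz":[0.8,0,0],"angular":[0,0,0]}]'; python3 -c "from h import *;st()"
```

```text
clock: 16.6
eef_pos: [573.4, -40.1, 65.4]
tool_rot: [-3.138, -0.14, 0.025]
force: [-2.7, -0.6, -1.8]
width: 43.4
gripper_force: 61.5
t 16.6 bed xyz [12.5 -0.7 24.8] rpy [-3.138 -0.14   0.025] Fbed [-2.9 -0.5 -1.4] w 43.4 gf 61.5
```

```bash
python3 -m creep '[{"jaw":-1,"xyz":[0.3,0,0],"angular":[0,0,0]},{"jaw":-1,"xyz":[0.6,0,0],"angular":[0,0,0]},{"jaw":-1,"xyz":[0.8,0,0],"angular":[0,0,0]}]'; python3 -c "from h import *;st()"
```

```text
clock: 16.98
eef_pos: [574.2, -40.1, 65.5]
tool_rot: [-3.138, -0.14, 0.025]
force: [-2.8, 0.4, -1.8]
width: 43.2
gripper_force: 61.5
t 16.98 bed xyz [13.4 -0.8 24.8] rpy [-3.138 -0.14   0.025] Fbed [-3.   0.4 -1.4] w 43.2 gf 61.5
```

```bash
python3 -m creep '[{"jaw":-1,"xyz":[0.3,0,0],"angular":[0,0,0]},{"jaw":-1,"xyz":[0.6,0,0],"angular":[0,0,0]}]'; python3 -c "from h import *;st()"
```

```text
clock: 17.23
eef_pos: [574.3, -40.1, 65.5]
tool_rot: [-3.138, -0.139, 0.024]
force: [-5.3, -0.3, -0.3]
width: 43.0
gripper_force: 61.6
t 17.23 bed xyz [13.5 -0.8 24.8] rpy [-3.138 -0.139  0.024] Fbed [-5.3 -0.2  0.4] w 43.0 gf 61.6
```

```bash
python3 -m creep '[{"jaw":-1,"xyz":[0.2,0,0],"angular":[0,0,0]},{"jaw":-1,"xyz":[0.4,0,0],"angular":[0,0,0]},{"jaw":-1,"xyz":[0.4,0,0],"angular":[0,0,0]}]'; python3 -c "from h import *;st()"
```

```text
clock: 17.6
eef_pos: [574.3, -40.1, 65.5]
tool_rot: [-3.138, -0.139, 0.024]
force: [-5.5, -0.1, 1.6]
width: 43.3
gripper_force: 61.7
t 17.6 bed xyz [13.5 -0.7 24.8] rpy [-3.138 -0.139  0.024] Fbed [-5.2  0.   2.4] w 43.3 gf 61.7
```

```bash
python3 -m creep '[{"jaw":-1,"xyz":[0.3,0,0],"angular":[0,0,0]},{"jaw":-1,"xyz":[0.6,0,0],"angular":[0,0,0]},{"jaw":-1,"xyz":[0.8,0,0],"angular":[0,0,0]},{"jaw":-1,"xyz":[0.8,0,0],"angular":[0,0,0]}]'; python3 -c "from h import *;st();print(ctrl.read_state()['torque'].round(2))"
```

```text
clock: 18.1
eef_pos: [574.4, -40.1, 65.5]
tool_rot: [-3.138, -0.137, 0.024]
force: [-7.8, 0.3, 1.4]
width: 43.7
gripper_force: 61.9
t 18.1 bed xyz [13.5 -0.7 24.8] rpy [-3.138 -0.137  0.024] Fbed [-7.5  0.5  2.5] w 43.7 gf 61.9
[-0.16  1.53  0.  ]
```

```bash
python3 -m creep '[{"jaw":-1,"xyz":[0.3,0,0],"angular":[0,0,0]},{"jaw":-1,"xyz":[0.6,0,0],"angular":[0,0,0]},{"jaw":-1,"xyz":[0.9,0,0],"angular":[0,0,0]},{"jaw":-1,"xyz":[1.2,0,0],"angular":[0,0,0]},{"jaw":-1,"xyz":[1.2,0,0],"angular":[0,0,0]}]'; python3 -c "from h import *;st();print(ctrl.read_state()['torque'].round(2))"
```

```text
clock: 18.73
eef_pos: [574.4, -40.1, 65.5]
tool_rot: [-3.137, -0.135, 0.024]
force: [-11.2, -0.9, 4.0]
width: 43.3
gripper_force: 62.3
t 18.73 bed xyz [13.5 -0.7 24.8] rpy [-3.137 -0.135  0.024] Fbed [-10.5  -0.7   5.6] w 43.3 gf 62.3
[-0.22  1.91  0.04]
```

```bash
python3 -m creep '[{"jaw":-1,"xyz":[0.3,0,-0.1],"angular":[0,0,0]},{"jaw":-1,"xyz":[0.6,0,-0.2],"angular":[0,0,0]},{"jaw":-1,"xyz":[0.9,0,-0.3],"angular":[0,0,0]},{"jaw":-1,"xyz":[1.2,0,-0.3],"angular":[0,0,0]},{"jaw":-1,"xyz":[1.5,0,-0.3],"angular":[0,0,0]},{"jaw":-1,"xyz":[1.5,0,-0.3],"angular":[0,0,0]}]'; python3 -c "from h import *;st();print(ctrl.read_state()['torque'].round(2))"
```

```text
clock: 19.48
eef_pos: [574.4, -40.1, 65.7]
tool_rot: [-3.137, -0.133, 0.024]
force: [-14.0, -0.5, 4.4]
width: 43.3
gripper_force: 62.5
t 19.48 bed xyz [13.6 -0.7 24.9] rpy [-3.137 -0.133  0.024] Fbed [-13.3  -0.2   6.3] w 43.3 gf 62.5
[-0.25  2.42 -0.04]
```

```bash
python3 -m creep '[{"jaw":-1,"xyz":[0.3,0,0],"angular":[0,0.003,0]},{"jaw":-1,"xyz":[0.6,0,0],"angular":[0,0.006,0]},{"jaw":-1,"xyz":[0.8,0,0],"angular":[0,0.006,0]},{"jaw":-1,"xyz":[0.8,0,0],"angular":[0,0.006,0]},{"jaw":-1,"xyz":[0.8,0,0],"angular":[0,0.006,0]}]'; python3 -c "from h import *;st();print(ctrl.read_state()['torque'].round(2))"
```

```text
clock: 20.1
eef_pos: [574.4, -40.0, 65.4]
tool_rot: [-3.137, -0.138, 0.024]
force: [-14.6, -0.5, 3.8]
width: 43.2
gripper_force: 62.4
t 20.1 bed xyz [13.6 -0.7 24.7] rpy [-3.137 -0.138  0.024] Fbed [-13.9  -0.1   5.8] w 43.2 gf 62.4
[-0.38  2.78 -0.03]
```

```bash
python3 -m creep '[{"jaw":-1,"xyz":[0.3,0,-0.1],"angular":[0,0.001,0]},{"jaw":-1,"xyz":[0.6,0,-0.2],"angular":[0,0.002,0]},{"jaw":-1,"xyz":[0.9,0,-0.2],"angular":[0,0.002,0]},{"jaw":-1,"xyz":[0.9,0,-0.2],"angular":[0,0.002,0]},{"jaw":-1,"xyz":[0.9,0,-0.2],"angular":[0,0.002,0]},{"jaw":-1,"xyz":[0.9,0,-0.2],"angular":[0,0.002,0]},{"jaw":-1,"xyz":[0.9,0,-0.2],"angular":[0,0.002,0]},{"jaw":-1,"xyz":[0.9,0,-0.2],"angular":[0,0.002,0]},{"jaw":-1,"xyz":[0.9,0,-0.2],"angular":[0,0.002,0]},{"jaw":-1,"xyz":[0.9,0,-0.2],"angular":[0,0.002,0]}]'; python3 -c "from h import *;st();print(ctrl.read_state()['torque'].round(2))"
```

```text
clock: 21.35
eef_pos: [574.4, -40.0, 65.4]
tool_rot: [-3.136, -0.138, 0.024]
force: [-16.5, 0.2, 3.0]
width: 43.9
gripper_force: 62.4
t 21.35 bed xyz [13.6 -0.7 24.7] rpy [-3.136 -0.138  0.024] Fbed [-15.9   0.6   5.3] w 43.9 gf 62.4
[-0.43  3.08 -0.07]
```

```bash
python3 -m creep '[{"jaw":0.2,"xyz":[0,0,0],"angular":[0,0,0]},{"jaw":0.4,"xyz":[0,0,0],"angular":[0,0,0]},{"jaw":0.4,"xyz":[-2,0,0],"angular":[0,0,0]},{"jaw":0.4,"xyz":[-4,0,0],"angular":[0,0,0]}]'; python3 - <<'E'
from h import *
st()
im,d=viewer.get_image('top');P=cloud('top',d)
Q=BR.inv().apply(P.reshape(-1,3)-BO).reshape(P.shape)
v=Q[(Q[...,2]>60)&(Q[...,2]<105)&(Q[...,0]>70)&(abs(Q[...,1])<150)]
for lo in(-70,50):
    k=v[(v[:,1]>=lo)&(v[:,1]<lo+20)];print(lo,np.percentile(k[:,0],[2,98]).round(1))
E
```

```text
clock: 21.85
eef_pos: [576.8, -40.0, 66.5]
tool_rot: [-3.139, -0.149, 0.025]
force: [0.6, 0.3, 0.2]
width: 59.9
gripper_force: 0.0
t 21.85 bed xyz [16.1 -0.7 25.4] rpy [-3.139 -0.149  0.025] Fbed [0.6 0.3 0.1] w 59.9 gf 0.0
-70 [ 83.7 161.9]
50 [ 83.2 163.2]
```

```bash
python3 -m creep '[{"jaw":0.4,"xyz":[-1,0,-8],"angular":[0,0,0]},{"jaw":0.4,"xyz":[-3,0,-20],"angular":[0,0,0]},{"jaw":0.4,"xyz":[-6,0,-50],"angular":[0,0,0]},{"jaw":0.4,"xyz":[-10,0,-90],"angular":[0,0,0]},{"jaw":0.4,"xyz":[-40,0,-140],"angular":[0,0,0]},{"jaw":0.4,"xyz":[-70,0,-190],"angular":[0,0,0]},{"jaw":0.4,"xyz":[-70,60,-200],"angular":[0,0,0]},{"jaw":0.4,"xyz":[-70,120,-200],"angular":[0,0,0]},{"jaw":0.4,"xyz":[-70,180,-200],"angular":[0,0,0]},{"jaw":0.4,"xyz":[-70,240,-200],"angular":[0,0,0]},{"jaw":0.4,"xyz":[-70,240,-200],"angular":[0,0,0]},{"jaw":0.4,"xyz":[-70,240,-200],"angular":[0,0,0]}]'; python3 - <<'E'
from h import *
st()
im,d=viewer.get_image('top');P=cloud('top',d)
Q=BR.inv().apply(P.reshape(-1,3)-BO).reshape(P.shape)
v=Q[(Q[...,2]>60)&(Q[...,2]<105)&(Q[...,0]>70)&(abs(Q[...,1])<150)]
for lo in(-70,50):
    k=v[(v[:,1]>=lo)&(v[:,1]<lo+20)];print(lo,np.percentile(k[:,0],[2,98]).round(1))
cv2.imwrite('pics/t4.png',cv2.resize(im[90:230,190:330,::-1],None,fx=4,fy=4,interpolation=cv2.INTER_CUBIC))
E
```

```text
clock: 23.4
eef_pos: [483.1, -282.5, 253.2]
tool_rot: [-3.137, -0.148, 0.024]
force: [0.6, -0.1, 0.6]
width: 60.0
gripper_force: 0.0
t 23.4 bed xyz [ -56.6 -240.8  224.2] rpy [-3.137 -0.148  0.024] Fbed [ 0.7 -0.1  0.5] w 60.0 gf 0.0
-70 [ 83.8 165.5]
50 [ 84.2 162.7]
```

View pics/t4.png

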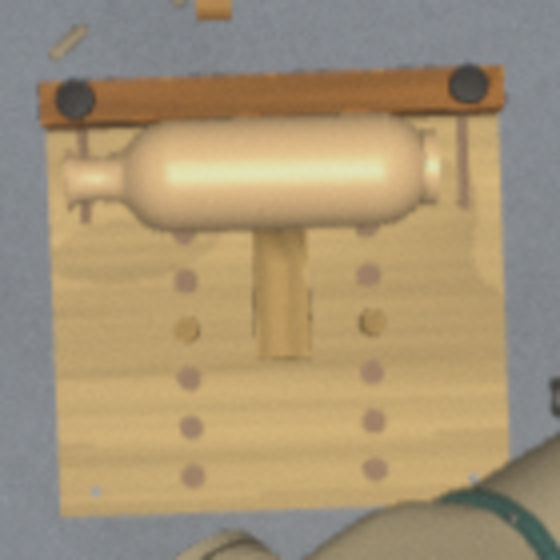

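The vase lies against the fence, with its belly at crop row 172. The wedge sits square under the middle of its low side at (282,295), untouched by the robot.

```bash
python3 -c "from h import *;print(ctrl.finish_job())"
```

```text
the job is handed in; nothing more can be done
None
```

The vase is chocked between wedge and back fence: I pressed it home with about 16 N for roughly a second, let go, and it stayed put when I looked again before handing the job in at about 23 s.

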